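# Run back the ratchet stop beside the shrine house

## Robot

A 7-joint arm with a two-finger parallel gripper is mounted at the origin on the work surface. World frame = base frame: x ahead of the robot, y to its left, z up, the work surface at z = 0. Lengths are in mm, angles in rad, forces in N, time in s.
With the tool pointing down it reaches from about 400 to 875 mm from the base axis. Payload 4.4 kg.
Tool frame: the origin (TCP) lies midway between the tips of the shut fingers; the grasp point (between the pads) lies 19 mm behind it; z points along the fingers, y is the direction in which the jaws open and shut (so a half turn about z gives the same grasp; the last joint's range is limited). The gripper opens to 85 mm and grips with 20 to 120 N. Pads are 22 mm wide; open, the fingers measure 114 mm over their backs; the gripper's body (76 mm by 85 mm) begins 54 mm behind the grasp point. The pads swing forward as they close: fully open they stand 13 mm farther back than shut.
Start: joints at [-1.178, 0.628, 0.038, 1.517, -0.027, 0.996, -0.02], TCP at [287.847, 582.805, 231.313] pointing down, gripper open.
Joint ranges: [-3.06, 3.06], [-0.37, 2.12], [-1.25, 1.32], [0.18, 2.47], [-1.1, 4.24], [0.23, 1.98], [-2.94, 2.94]. Speed limits (rad/s): [2.57, 2.57, 3.14, 3.14, 3.14, 3.14, 3.14].

## Interface

Orientations are given as [roll, pitch, yaw] about the fixed x, y, z axes, in that order (R = Rz(yaw) Ry(pitch) Rx(roll)).
In Python, from cell import ctrl, vision gives the robot as it stands.
- The arm moves only by the tool play_rows, never from a script. Its arguments are lists of equal length, an entry for each row: "slide": the shift along the tool's x, y, z in mm, a list of three; "turn": the turn about the tool's z in rad; "fingers": the opening, from 0 (shut) to 1 (fully open). A call has 1 to 5 rows; each row is the pose to reach, as a shift and turn from the pose measured when the call began, along the tool's axes at that moment; what a row does not reach only later rows make up. A row lasts 1/8 s, in which the tool goes at most 62.5 mm and 10.7 degrees, less where a joint would pass 70% of its speed; a pose out of reach is approached as far as the arm can. A call with a gripper value outside its range is refused whole. The fingers move at their own pace and stop on an object; the grip force is fixed at half the most. Time passes only in rows, so rows that repeat a pose let the fingers close. It gives the time, the measured TCP pose, the force and the opening at its end, in the units of the state.
- ctrl.read_state(): the state, without advancing time (a new reading comes with each control period).
- vision.get_image(name): name is "scene" or "top" or "wrist"; returns (picture, depth): 400x640x3 uint8, blue, green, red; 400x640 float32, mm along the optical axis (not along the pixel's ray), 0 where there is no reading.
- vision.camera_params(name): a dict with "fx", "fy", "cx", "cy" (pixels), "dist_coeffs" ([k1, k2, p1, p2, k3] as OpenCV has them; the pictures are not rectified), "position" and "rotation" of the camera in the world. Camera axes: x right, y up, looking along -z (the intrinsics and any distortion apply to the point x, -y, -z); pixel columns grow to the right and rows downward; lengths in mm; the calibration is good to about 2 mm. A picture is of the moment at which its call begins: read the wrist's pose just before it. camera_params takes no time and is no camera call; for the wrist camera it gives the pose at the moment of the call.
- ctrl.finish_job(): hands the job in, once; it reports no verdict.
The state is a dict: "clock": time; "qpos": joint angles; "qd": joint speeds; "tau": joint torques, N m; "eef_pos": TCP position; "tool_rot": TCP orientation; "force": force on the tool from outside, world axes, zero at the start; "torque": the same for the moment, N m; "width": finger opening in mm.
Only numpy, scipy, OpenCV 4.12 (cv2) and the standard library are available. Lean on these libraries where they do the work, as an engineer would, in place of code of your own. Each camera call takes 0.05 s, during which the arm holds its last target.

## Task

Free the shrine house so that it can be taken down for dusting later: with the fingertips, press down the black release paddle of the aluminium stop and, keeping it pressed, push the stop back along its toothed bar, away from the house, until it is fully at the end of the bar; then let the paddle spring up and move clear. Do not force the stop while the ratchet holds it, and do not pick up, shift or knock the shrine house, cups, lotus or figure stand.

Things in the scene. Friction and masses are not known exactly. Their poses are not given: they have to be found in the camera images.
- shelf: White altar shelf, fixed: tray 740 mm long (its y), 260 mm deep (its x), yaw up to 0.2 rad; origin on the table under its centre, z up, deck at 45 mm. A steel ratchet bar 14 mm wide, teeth on top at 64 mm, runs along y 90 mm to -x of the centre line (robot's side). The shrine house stands towards +y; back along the bar is towards -y. The lamp near the +y end is part of it
- stop (a joint): Slide of the aluminium stop along its bar, m: 0 next to the shrine house, growing as it goes back (shelf -y), 0.150 fully back against a firm end. Once released it slides with about 2 N plus 8 N per m/s. With the paddle up the ratchet holds it from going back (up to one 6 mm tooth of play) and must not be forced
- release (a joint): Black release paddle, rad: 0 up (up to 0.12 if the pawl rests on a tooth), 0.2 fully down; the pawl is clear above 0.12. It tips about a cross pin 27 mm to +y of its centre and 32 mm below its top, so its centre goes down 5 mm and 6 mm towards the thumb rest. Pressing takes 2 N, rising to about 4 N fully down; it springs up when let go
- paddle (a point): Centre of the top of the black ribbed release paddle on the stop's carriage: 34 by 34 mm, level when up, 89 mm above the table. Axes as the shelf's when up. Free space of 55 mm to +y of this point, up to the 45 mm high bridge of the jaw
- thumb_rest (a point): Centre of the +y face of the upright thumb rest at the stop's back end: a finger on the paddle pushes the stop back against this face. 34 mm wide, 10 mm thick, top 13 mm above this point and 22 mm above the paddle; the face is 24 mm to -y of the raised paddle's centre. The carriage, 26 mm wide, reaches 96 mm to +y, where a jaw plate 75 mm high reaches 135 mm to +x
- house_mid (a point): Point on the axis of the loose ceramic shrine house, 60 mm above its underside: white pavilion 118 mm deep (x), 136 mm wide (y), 195 mm tall, two stacked gabled terracotta roofs, 0.75 kg, beside the jaw plate
- cup_a_mid (a point): Centre of a loose steel offering cup, 48 mm across, 45 mm tall
- cup_b_mid (a point): Centre of the other steel offering cup, the same size
- lotus_mid (a point): Centre of the loose plastic lotus ornament, about 85 mm across and 80 mm tall; this point is 40 mm above its underside
- stand_mid (a point): Centre of the loose clear acrylic figure stand, 64 by 70 mm base, 90 mm tall; this point is 45 mm above its underside

How it is judged:
By the outcome, as a careful person would: the job done as asked, in the order asked, and still so for the second after the job is handed in, with the robot touching nothing.
It also fails if it takes over 35 s, if anything falls off the work surface, if the arm or the gripper's body presses on something with over 40 N, if the wrist force passes 120 N, or if a joint passes its speed limit or range.

## Working session

There is one attempt and no reset: what is moved stays moved. The work goes in short steps, Python scripts to look and compute and a tool call to move; the robot and the scene stay as the last step left them, time stands still between calls to the robot, and variables do not carry over. Pictures are saved under pics/ and viewed, and the job is handed in when it is done.

Besides the shell and the picture viewer there is one more tool, called after "Emit:" in YAML: its name, and indented under it one key for each argument. play_rows: Moves the arm, as the interface text tells. Its arguments: {"type":"object","properties":{"slide":{"type":"array"},"turn":{"type":"array"},"fingers":{"type":"array"}},"required":["slide","turn","fingers"]}

```bash
mkdir -p pics
python3 - <<'E'
from cell import ctrl, vision
import cv2,numpy as np
s=ctrl.read_state(); print(s)
for n in ["scene","top"]:
    p=vision.camera_params(n); print(n,p)
    im,d=vision.get_image(n); cv2.imwrite(f"pics/{n}0.png",im); np.save(f"pics/{n}0.npy",d)
E
```

```text
{'clock': 0.0, 'qpos': array([-1.17782329,  0.62935581,  0.038437  ,  1.51836583, -0.02698813,
        0.99626586, -0.01999592]), 'qd': array([ 0.00132476, -0.00027222, -0.00049887, -0.00067399,  0.00047275,
       -0.00110117,  0.00092348]), 'tau': array([ 9.22257968e-04, -5.63386273e+01,  1.22690152e+00, -1.93446475e+01,
        1.11490890e-02,  1.04197883e-02, -6.05269435e-06]), 'eef_pos': array([287.55399751, 582.25003453, 230.38340124]), 'tool_rot': array([-3.13971599e+00,  3.20942127e-05,  2.68283423e+00]), 'force': array([ 1.42142958, -0.21666247,  0.28465512]), 'torque': array([ 0.00100859, -0.00735487, -0.02751947]), 'width': 85.07940865238453}
scene {'fx': 401.20252845537544, 'fy': 401.20252845537544, 'cx': 322.4364396958286, 'cy': 196.37996065417587, 'dist_coeffs': array([-0.08789224,  0.        ,  0.        ,  0.        ,  0.        ]), 'position': array([1214.06347708,   61.93510118,  779.46104092]), 'rotation': array([6.93504990e-01, 8.74511704e-04, 1.67031019e+00])}
top {'fx': 491.15528022101677, 'fy': 491.15528022101677, 'cx': 320.6759756359348, 'cy': 195.40986060836005, 'dist_coeffs': array([-0.07849957,  0.        ,  0.        ,  0.        ,  0.        ]), 'position': array([572.80878739,  -4.83462161, 985.68136599]), 'rotation': array([ 0.07637458, -0.02620853, -1.54793216])}
```

View pics/scene0.png

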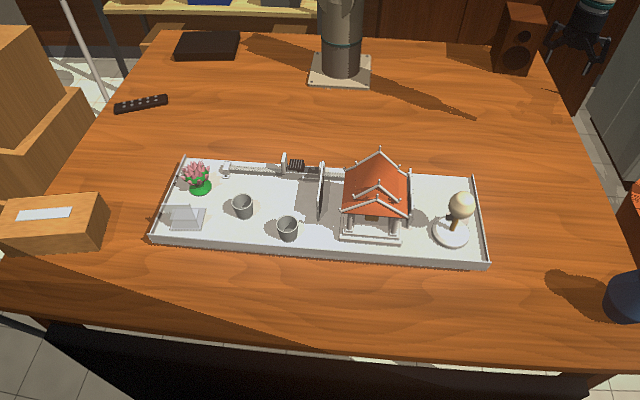

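View pics/top0.png

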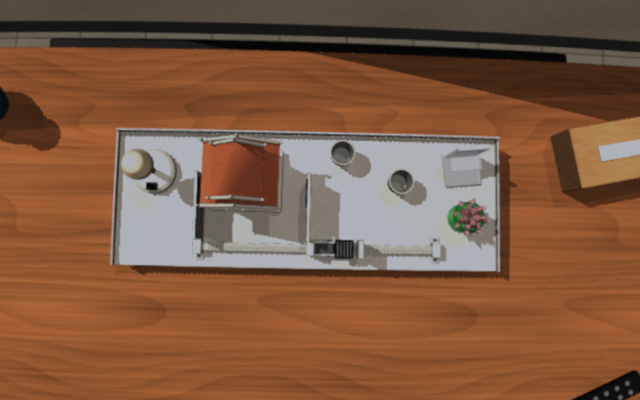

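The top picture shows the black paddle at about (344,249), the thumb rest at about (361,249) and the bar end at about (435,250). I'll enlarge it and turn these pixels into positions.

```bash
cat > h.py <<'E'
import numpy as np,cv2
from scipy.spatial.transform import Rotation as R
def K(p): return np.array([[p['fx'],0,p['cx']],[0,p['fy'],p['cy']],[0,0,1]])
def ray(p,u,v):
    a=cv2.undistortPoints(np.array([[[u,v]]],float),K(p),p['dist_coeffs'])[0,0]
    return R.from_euler('xyz',p['rotation']).as_matrix()@np.array([a[0],-a[1],-1.])
def atz(p,u,v,z):
    r=ray(p,u,v); return p['position']+r*(z-p['position'][2])/r[2]
def atd(p,u,v,d): return p['position']+ray(p,u,v)*d
def proj(p,X):
    M=R.from_euler('xyz',p['rotation']).as_matrix(); c=(np.array(X)-p['position'])@M
    q,_=cv2.projectPoints(np.array([[c[0],-c[1],-c[2]]]),np.zeros(3),np.zeros(3),K(p),p['dist_coeffs']); return q[0,0]
E
python3 - <<'E'
import cv2,numpy as np
im=cv2.imread('pics/top0.png')
cv2.imwrite('pics/t_c.png',cv2.resize(im[215:285,290:450],None,fx=5,fy=5,interpolation=cv2.INTER_NEAREST))
im=cv2.imread('pics/scene0.png')
cv2.imwrite('pics/s_c.png',cv2.resize(im[140:220,210:350],None,fx=5,fy=5,interpolation=cv2.INTER_NEAREST))
from h import *
from cell import vision
p=vision.camera_params('top'); d=np.load('pics/top0.npy')
for u,v in [(344,249),(361,249),(435,250),(320,249),(309,200)]:
    print((u,v),d[v,u],atd(p,u,v,d[v,u]).round(1))
for u,v in [(116,264),(498,271),(118,130),(497,138)]: print(atz(p,u,v,55).round(1))
E
```

```text
(344, 249) 890.03284 [545.3 -71.2  92.2]
(361, 249) 873.1124 [ 546.5 -100.2  110. ]
(435, 250) 919.17035 [ 546.  -244.7   67.3]
(320, 249) 909.46924 [543.7 -28.2  71.6]
(309, 200) 868.6659 [631.   -5.6 118.7]
[505.  356.2  55. ]
[ 507.5 -371.5   55. ]
[761.4 366.3  55. ]
[ 766.  -370.5   55. ]
```

View pics/t_c.png

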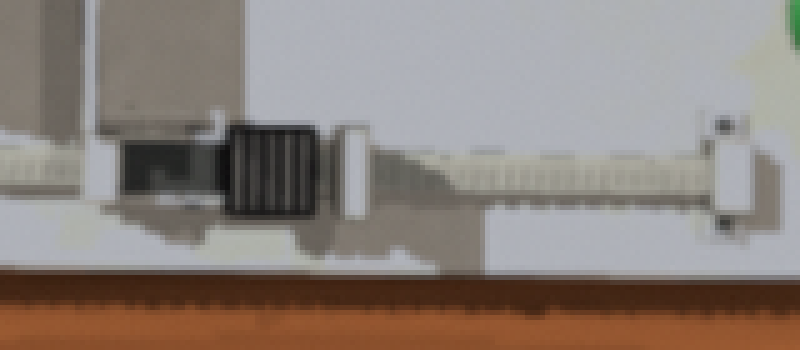

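View pics/s_c.png

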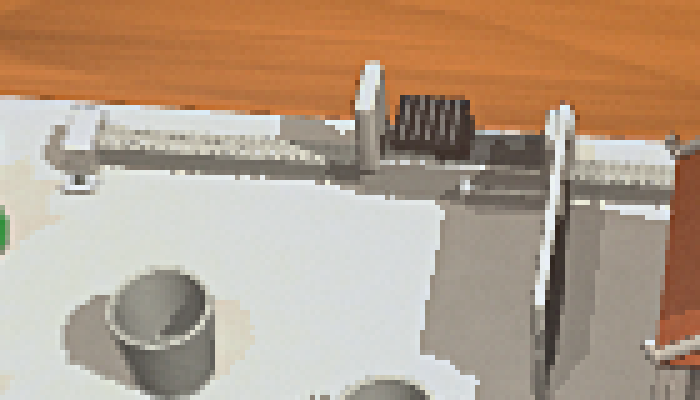

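Run:
```python
from h import *
from cell import vision
f=lambda x,y:(290+x/5-.5,215+y/5-.5)
p=vision.camera_params('top')
for n,x,y,z in [('pad +y',230,171,89),('pad -y',317,171,89),('pad c',273.5,171,89),('pad -x',273,216,89),('pad +x',273,126,89),('tr +y top',343,172,111),('tr -y top',370,172,111),('end +y',712,172,67),('end -y',750,172,67),('jaw+y',84,170,90),('jaw-y',120,170,90)]:
    print(n,atz(p,*f(x,y),z).round(1))
p=vision.camera_params('scene')
g=lambda x,y:(210+x/5-.5,140+y/5-.5)
for n,x,y,z in [('pad TL',402,96,89),('pad TR',468,97,89),('pad BR',470,147,89),('pad BL',393,150,89)]: print(n,atz(p,*g(x,y),z).round(1))
p=vision.camera_params('wrist');print(p)
```

```text
pad +y [545.4 -56.   89. ]
pad -y [546.1 -87.7  89. ]
pad c [545.7 -71.8  89. ]
pad -x [529.4 -72.   89. ]
pad +x [562.1 -71.3  89. ]
tr +y top [546.6 -94.9 111. ]
tr -y top [ 546.8 -104.6  111. ]
end +y [ 548.  -238.9   67. ]
end -y [ 548.2 -253.4   67. ]
jaw+y [544.6  -2.9  90. ]
jaw-y [544.9 -15.9  90. ]
pad TL [532.3 -86.2  89. ]
pad TR [529.9 -54.2  89. ]
pad BR [563.  -48.9  89. ]
pad BL [568.5 -85.   89. ]
{'fx': 356.77093014419415, 'fy': 356.77093014419415, 'cx': 316.4703096277103, 'cy': 200.70570599697763, 'dist_coeffs': array([-0.02387498,  0.        ,  0.        ,  0.        ,  0.        ]), 'position': array([215.48907542, 618.06723016, 372.804233  ]), 'rotation': array([-0.31923869,  0.00286089,  1.11157982])}
```

Emit:
play_rows:
  slide:
    - [-40,-36,0]
    - [-80,-73,0]
    - [-120,-110,0]
    - [-160,-147,0]
    - [-200,-184,0]
  turn: [0.12,0.24,0.36,0.48,0.6]
  fingers: [0,0,0,0,0]

```text
clock: 0.72
eef_pos: [385.8, 326.9, 230.7]
tool_rot: [-3.14, 0.001, 2.079]
force: [0.2, -0.3, -0.5]
width: -0.3
```

Emit:
play_rows:
  slide:
    - [-53,-7,0]
    - [-106,-14,0]
    - [-160,-21,0]
    - [-213,-28,0]
    - [-266,-35,0]
  turn: [0.1,0.2,0.3,0.4,0.5]
  fingers: [0,0,0,0,0]

```text
clock: 1.35
eef_pos: [484.9, 76.0, 230.9]
tool_rot: [-3.141, 0.002, 1.576]
force: [1.4, 0.4, -0.8]
width: 0.1
```

Emit:
play_rows:
  slide:
    - [-40,16,0]
    - [-80,32,0]
    - [-120,48,20]
    - [-156,61,50]
    - [-156,61,70]
  turn: [0,0,0,0,0]
  fingers: [0,0,0,0,0]

```text
clock: 1.98
eef_pos: [546.6, -84.0, 159.8]
tool_rot: [-3.14, 0.004, 1.57]
force: [0.4, 0.1, -0.1]
width: 0.1
```

Run:
```python
from h import *
from cell import ctrl,vision
s=ctrl.read_state(); print(s['eef_pos'],s['tool_rot'],s['force'],s['width'])
pw=vision.camera_params('wrist')
for n in ['wrist','scene','top']:
    im,d=vision.get_image(n); cv2.imwrite(f'pics/{n}1.png',im); np.save(f'pics/{n}1.npy',d)
im=cv2.imread('pics/scene1.png')
cv2.imwrite('pics/s1_c.png',cv2.resize(im[90:210,210:370],None,fx=5,fy=5,interpolation=cv2.INTER_NEAREST))
print(pw['position'],pw['rotation'])
```

```text
[546.61040595 -83.97305463 159.77285436] [-3.14013405  0.00392967  1.57045259] [ 0.35872488  0.05030953 -0.10228986] 0.12380169965049131
[546.72681325  -3.05397635 301.77134683] [-0.32374531  0.00128282 -0.00076731]
```

View pics/wrist1.png

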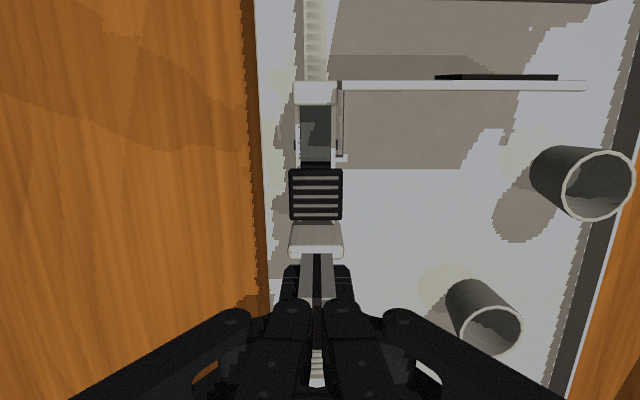

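View pics/s1_c.png

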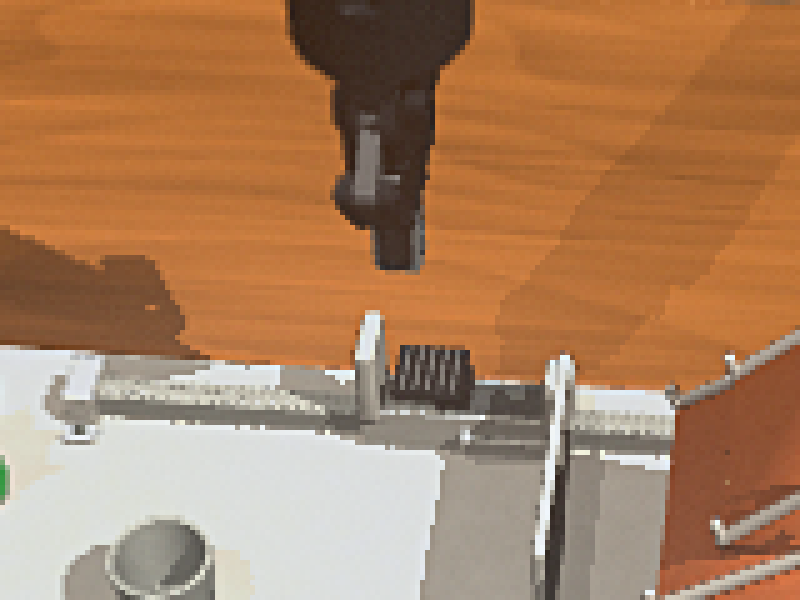

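The wrist view shows the paddle at (289–342, 170–221), the thumb rest just below it at about (316,240), and the fingers near (317,280). The scene view agrees: the tips are above the paddle and level with the gap to the rest.

Run:
```python
from h import *
from cell import vision
im=cv2.imread('pics/wrist1.png')
cv2.imwrite('pics/w1_c.png',cv2.resize(im[150:270,240:400],None,fx=5,fy=5,interpolation=cv2.INTER_NEAREST))
p=vision.camera_params('wrist'); d=np.load('pics/wrist1.npy')
for u,v,z in [(316,170,89),(316,220,89),(289,200,89),(342,200,89),(316,223,111),(316,250,111)]: print(u,v,atz(p,u,v,z).round(1), atd(p,u,v,d[v,u]).round(1))
for v in range(166,264,3): print(v,atd(p,316,v,d[v,316]).round(1))
```

```text
316 170 [544.8 -50.2  89. ] [544.8 -50.3  88.5]
316 220 [544.9 -83.1  89. ] [544.8 -90.3  70.6]
289 200 [527.8 -69.7  89. ] [527.7 -70.3  87.1]
342 200 [561.2 -69.5  89. ] [561.4 -70.4  86.1]
316 223 [545.  -76.3 111. ] [544.8 -90.9  74.8]
316 250 [545.  -93.5 111. ] [545. -93. 112.]
166 [544.7 -48.6  85.2]
169 [544.7 -49.9  87.5]
172 [544.8 -51.4  89.1]
175 [544.8 -53.4  88.9]
178 [544.8 -55.   90.1]
181 [544.8 -56.9  90.2]
184 [544.8 -59.4  87.9]
187 [544.8 -61.1  88.8]
190 [544.8 -62.6  90.2]
193 [544.8 -65.2  88.3]
196 [544.8 -66.3  91.1]
199 [544.8 -69.2  88.3]
202 [544.8 -71.   88.8]
205 [544.9 -72.7  89.6]
208 [544.9 -75.1  88.6]
211 [544.9 -76.4  90.4]
214 [544.9 -78.6  90. ]
217 [544.9 -81.2  88.6]
220 [544.8 -90.3  70.6]
223 [544.8 -90.9  74.8]
226 [544.9 -91.   79.8]
229 [544.9 -90.4  86.4]
232 [544.9 -90.5  91.2]
235 [545.  -90.9  94.9]
238 [545.  -90.8  99.8]
241 [545.  -90.7 104.3]
244 [545.  -90.7 108.8]
247 [545.  -92.1 109.9]
250 [545. -93. 112.]
253 [545.2 -69.  163.5]
256 [545.2 -68.8 166.8]
259 [545.2 -68.5 170. ]
262 [545.3 -68.8 172. ]
```

View pics/w1_c.png

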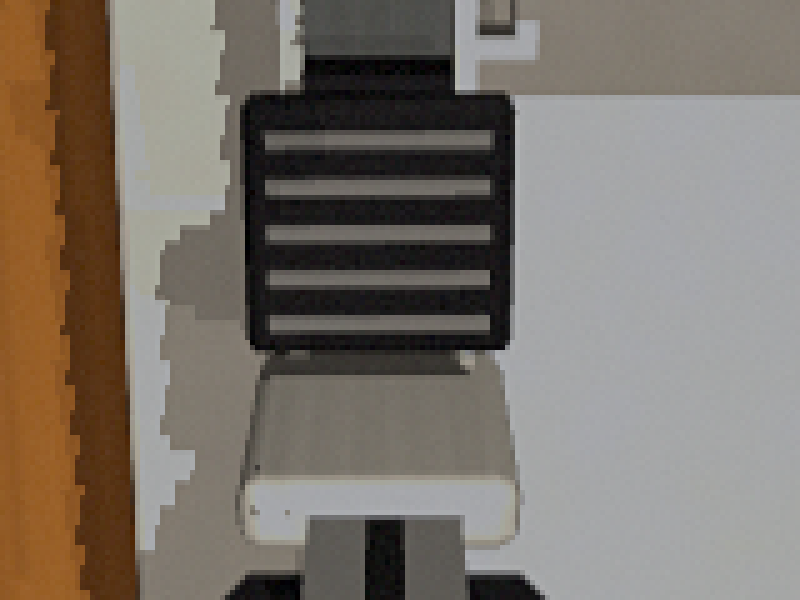

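Emit:
play_rows:
  slide:
    - [3.5,-1,15]
    - [3.5,-1,30]
    - [3.5,-1,45]
    - [3.5,-1,55]
    - [3.5,-1,62]
  turn: [0,0,0,0,0]
  fingers: [0,0,0,0,0]

```text
clock: 2.75
eef_pos: [544.1, -76.3, 97.3]
tool_rot: [-3.137, 0.001, 1.576]
force: [0.7, -0.6, -0.1]
width: 0.0
```

Run:
```python
from h import *
from cell import ctrl,vision
s=ctrl.read_state(); print(s['eef_pos'],s['tool_rot'],s['force'],s['width'])
im,d=vision.get_image('scene'); cv2.imwrite('pics/s2_c.png',cv2.resize(im[110:210,230:350],None,fx=6,fy=6,interpolation=cv2.INTER_NEAREST))
```

```text
[544.12302598 -76.2629507   97.27705402] [-3.13694441e+00  1.08348523e-03  1.57555940e+00] [ 0.70629317 -0.5981018  -0.12970722] 0.0042193225844208825
```

View pics/s2_c.png

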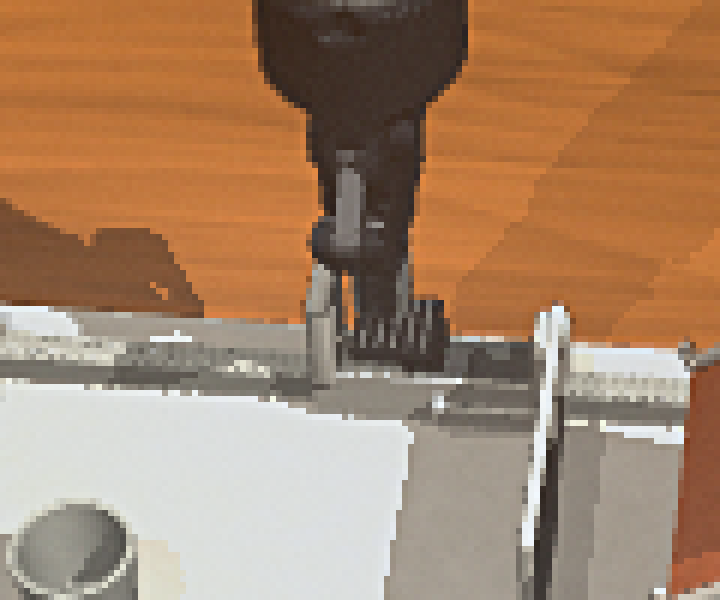

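The finger is between the rest and the bridge, just above the paddle, with about 6–7 mm of gap to the rest. I'll shift 3 mm towards the rest and press down.

Emit:
play_rows:
  slide:
    - [-3,1,1]
    - [-3,1,3]
    - [-3,1,5]
    - [-3,1,7]
    - [-3,1,9]
  turn: [0,0,0,0,0]
  fingers: [0,0,0,0,0]

```text
clock: 3.42
eef_pos: [544.9, -79.9, 88.0]
tool_rot: [-3.137, 0.002, 1.575]
force: [-0.2, -1.8, 3.8]
width: -0.3
```

Emit:
play_rows:
  slide:
    - [0,0,1]
    - [0,0,2]
    - [0,0,2.5]
  turn: [0,0,0]
  fingers: [0,0,0]

```text
clock: 3.8
eef_pos: [544.9, -80.2, 85.6]
tool_rot: [-3.137, 0.002, 1.575]
force: [-1.5, -1.7, 5.2]
width: 0.3
```

Emit:
play_rows:
  slide:
    - [0,0,1]
    - [0,0,2]
    - [0,0,2.5]
  turn: [0,0,0]
  fingers: [0,0,0]

```text
clock: 4.18
eef_pos: [545.0, -80.3, 83.6]
tool_rot: [-3.137, 0.002, 1.575]
force: [-2.9, -1.6, 10.6]
width: 0.1
```

Run:
```python
from h import *
from cell import ctrl,vision
s=ctrl.read_state(); print(s['eef_pos'],s['tool_rot'],s['force'],s['width'])
im,d=vision.get_image('scene'); cv2.imwrite('pics/s3_c.png',cv2.resize(im[140:200,260:340],None,fx=9,fy=9,interpolation=cv2.INTER_NEAREST))
```

```text
[545.01167481 -80.29003301  83.57526514] [-3.13715441e+00  2.07523571e-03  1.57502470e+00] [-2.93787896 -1.62681101 10.59955319] 0.06742364999780237
```

View pics/s3_c.png

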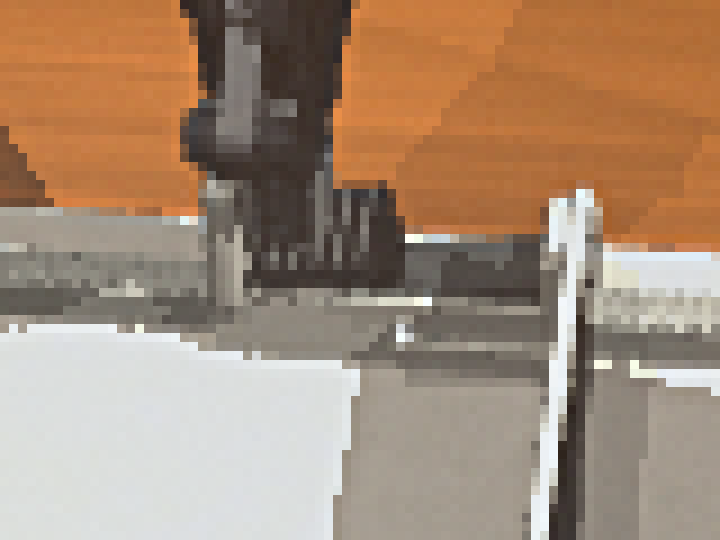

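The paddle is tipped fully down: the force jumped to 10.6 N at z 83.6, and in the picture the finger is on it right beside the rest. Next I'll push back slowly.

Emit:
play_rows:
  slide:
    - [-2,0,0.9]
    - [-4,0,1.2]
    - [-6,0,1.2]
    - [-8,0,1.2]
    - [-10,0,1.2]
  turn: [0,0,0,0,0]
  fingers: [0,0,0,0,0]

```text
clock: 4.85
eef_pos: [545.0, -88.5, 83.5]
tool_rot: [-3.137, -0.001, 1.576]
force: [-3.3, 2.0, 15.2]
width: -0.0
```

Emit:
play_rows:
  slide:
    - [-4,0,0.3]
    - [-8,0,0.3]
    - [-12,0,0.3]
    - [-16,0,0.3]
    - [-20,0,0.3]
  turn: [0,0,0,0,0]
  fingers: [0,0,0,0,0]

```text
clock: 5.48
eef_pos: [545.1, -106.6, 83.6]
tool_rot: [-3.137, -0.003, 1.577]
force: [-2.1, 2.3, 10.6]
width: -0.1
```

Run:
```python
from h import *
from cell import ctrl,vision
s=ctrl.read_state(); print(s['eef_pos'],s['tool_rot'],s['force'],s['width'])
im,d=vision.get_image('scene'); cv2.imwrite('pics/s4_c.png',cv2.resize(im[120:210,220:350],None,fx=6,fy=6,interpolation=cv2.INTER_NEAREST))
```

```text
[ 545.0658425  -106.56741877   83.58476553] [-3.13665913 -0.00323619  1.57744298] [-2.06667776  2.34031387 10.55095439] -0.09335528459220804
```

View pics/s4_c.png

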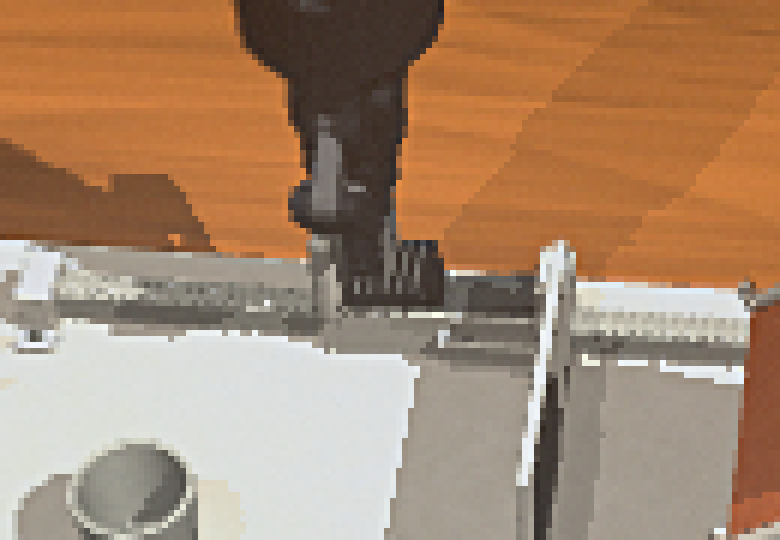

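The stop follows with only about 2 N of push, and the jaw has moved along with it, so the ratchet is released. Continuing.

Emit:
play_rows:
  slide:
    - [-7,0,0.3]
    - [-14,0.1,0.3]
    - [-21,0.1,0.3]
    - [-28,0.2,0.3]
    - [-35,0.3,0.3]
  turn: [0,0,0,0,0]
  fingers: [0,0,0,0,0]

```text
clock: 6.15
eef_pos: [545.1, -140.5, 83.6]
tool_rot: [-3.136, -0.005, 1.578]
force: [-4.4, 1.1, 11.1]
width: 0.0
```

Emit:
play_rows:
  slide:
    - [-7,-0.3,0.3]
    - [-14,-0.3,0.3]
    - [-21,-0.3,0.3]
    - [-28,-0.3,0.3]
    - [-35,-0.3,0.3]
  turn: [0,0,0,0,0]
  fingers: [0,0,0,0,0]

```text
clock: 6.78
eef_pos: [545.3, -173.7, 83.6]
tool_rot: [-3.135, -0.008, 1.579]
force: [-3.2, 2.5, 10.9]
width: 0.0
```

Run:
```python
from h import *
from cell import ctrl,vision
s=ctrl.read_state(); print(s['eef_pos'],s['tool_rot'],s['force'],s['width'])
im,d=vision.get_image('scene'); cv2.imwrite('pics/s5_c.png',cv2.resize(im[120:210,210:340],None,fx=6,fy=6,interpolation=cv2.INTER_NEAREST))
```

```text
[ 545.27021482 -173.69052295   83.59995833] [-3.13545569 -0.00815441  1.57913734] [-3.16899512  2.48005634 10.94881961] 0.016356679981801497
```

View pics/s5_c.png

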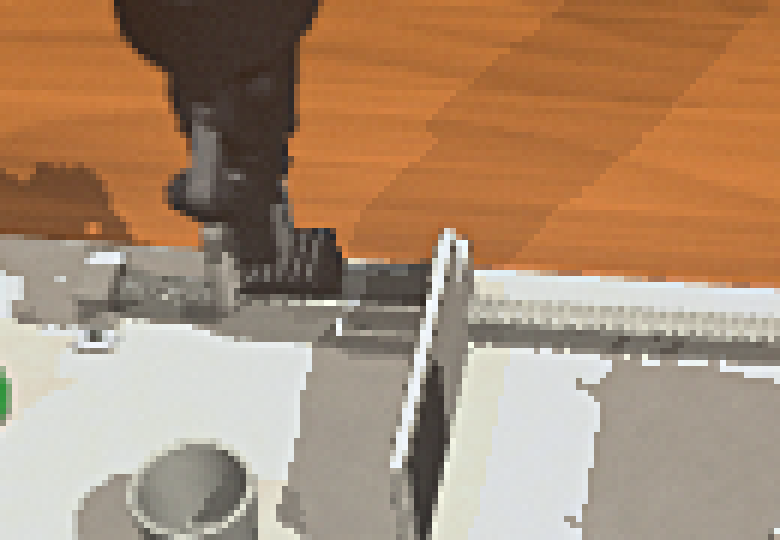

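The stop is well along now. Before finishing the stroke I'll check the jaw plate's clearance to the cups.

Run:
```python
from h import *
from cell import ctrl,vision
im,d=vision.get_image('top'); cv2.imwrite('pics/t6_c.png',cv2.resize(im[130:280,300:460],None,fx=4,fy=4,interpolation=cv2.INTER_NEAREST)); np.save('pics/top6.npy',d)
```

```text
(no output)
```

View pics/t6_c.png

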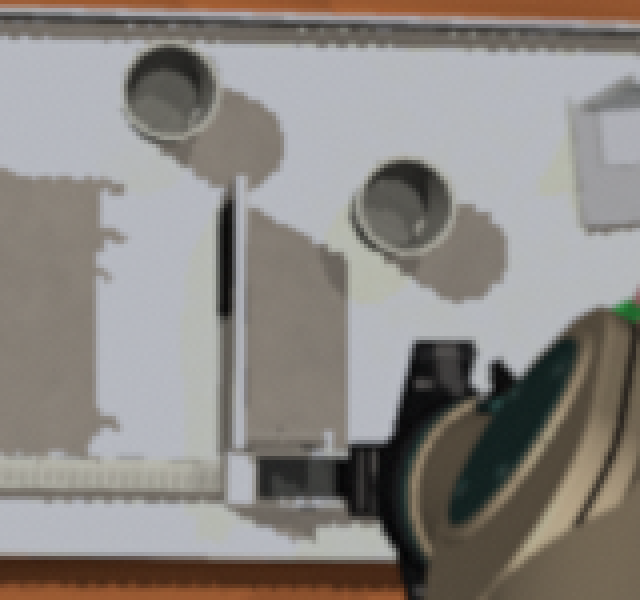

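Run:
```python
from h import *
from cell import ctrl,vision
p=vision.camera_params('top')
f=lambda x,y:(300+x/4-.5,130+y/4-.5)
for n,x,y,z in [('jaw -y face',247,200,120),('jaw tip',240,177,120),('cup +y edge',355,205,90),('cup -y',456,205,90),('cup +x',405,158,90),('jaw base',256,490,80)]: print(n,atz(p,*f(x,y),z).round(1))
```

```text
jaw -y face [669.7 -97.5 120. ]
jaw tip [679.9 -94.2 120. ]
cup +y edge [ 672.1 -150.7   90. ]
cup -y [ 673.3 -197.7   90. ]
cup +x [ 694.5 -173.7   90. ]
jaw base [ 540.2 -108.2   80. ]
```

The jaw's -y face is about 53 mm from the nearer cup. The rest's back should meet the end block after about 44 mm, leaving roughly 9 mm. I'll go 30 mm and check again.

Emit:
play_rows:
  slide:
    - [-6,-0.2,0.3]
    - [-12,-0.2,0.3]
    - [-18,-0.2,0.3]
    - [-24,-0.2,0.3]
    - [-30,-0.2,0.3]
  turn: [0,0,0,0,0]
  fingers: [0,0,0,0,0]

```text
clock: 7.5
eef_pos: [545.3, -197.7, 83.6]
tool_rot: [-3.134, -0.017, 1.581]
force: [-3.0, 20.2, 19.2]
width: 0.3
```

Run:
```python
from h import *
from cell import ctrl,vision
im,d=vision.get_image('top'); cv2.imwrite('pics/t7_c.png',cv2.resize(im[130:280,300:460],None,fx=5,fy=4,interpolation=cv2.INTER_NEAREST)); 
im,d=vision.get_image('scene'); cv2.imwrite('pics/s7_c.png',cv2.resize(im[120:230,200:330],None,fx=6,fy=5,interpolation=cv2.INTER_NEAREST))
```

```text
(no output)
```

View pics/t7_c.png

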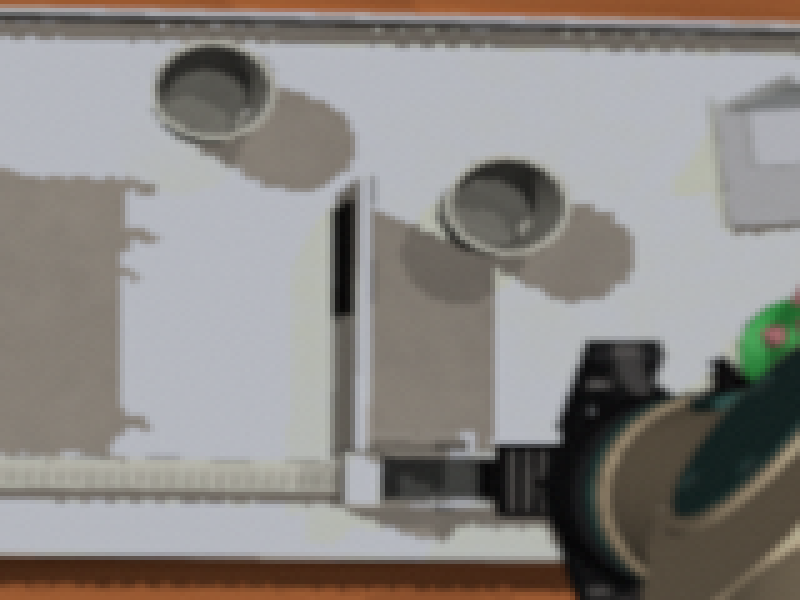

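View pics/s7_c.png

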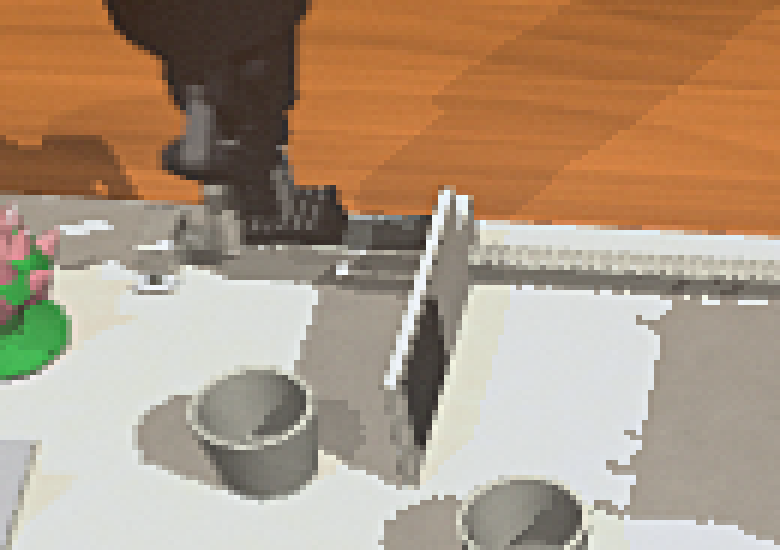

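The y force rose to 20 N at y = -197.7, about 20 mm before my estimate. Before pushing more I need to know whether this is the end or a catch.

Run:
```python
from h import *
from cell import ctrl,vision
s=ctrl.read_state(); print(s['eef_pos'],s['force'],s['torque'])
im,d=vision.get_image('wrist'); cv2.imwrite('pics/w8.png',im)
im,d=vision.get_image('scene'); cv2.imwrite('pics/s8.png',im);np.save('pics/s8.npy',d); cv2.imwrite('pics/s8_c.png',cv2.resize(im[145:185,215:275],None,fx=13,fy=13,interpolation=cv2.INTER_NEAREST))
p=vision.camera_params('scene')
for v in (158,161,164,167,170,173):
  print(v,[ (u,*atd(p,u,v,d[v,u]).round(0).astype(int)) for u in range(222,246,3)])
# house edge vs initial jaw in top0
p=vision.camera_params('top'); d=np.load('pics/top0.npy')
for v in (180,190,200): print([(u,*atd(p,u,v,d[v,u]).round(0).astype(int)) for u in range(268,316,4)])
```

```text
[ 545.25951848 -197.67937108   83.62355988] [-3.37704439 12.55281506 15.19940799] [ 2.34306229  0.7358929  -0.02593186]
158 [(222, np.int64(459), np.int64(-293), np.int64(-1)), (225, np.int64(458), np.int64(-285), np.int64(-1)), (228, np.int64(457), np.int64(-277), np.int64(-1)), (231, np.int64(455), np.int64(-269), np.int64(-2)), (234, np.int64(564), np.int64(-214), np.int64(111)), (237, np.int64(558), np.int64(-209), np.int64(106)), (240, np.int64(559), np.int64(-201), np.int64(107)), (243, np.int64(560), np.int64(-194), np.int64(108))]
161 [(222, np.int64(510), np.int64(-271), np.int64(41)), (225, np.int64(515), np.int64(-261), np.int64(46)), (228, np.int64(511), np.int64(-255), np.int64(44)), (231, np.int64(508), np.int64(-248), np.int64(42)), (234, np.int64(564), np.int64(-216), np.int64(100)), (237, np.int64(561), np.int64(-210), np.int64(98)), (240, np.int64(559), np.int64(-203), np.int64(96)), (243, np.int64(557), np.int64(-196), np.int64(95))]
164 [(222, np.int64(522), np.int64(-268), np.int64(42)), (225, np.int64(544), np.int64(-250), np.int64(67)), (228, np.int64(542), np.
[... 2665 characters left out ...]
np.int64(649), np.int64(-3), np.int64(117)), (312, np.int64(655), np.int64(-11), np.int64(45))]
[(268, np.int64(627), np.int64(64), np.int64(158)), (272, np.int64(627), np.int64(57), np.int64(152)), (276, np.int64(628), np.int64(51), np.int64(149)), (280, np.int64(634), np.int64(49), np.int64(61)), (284, np.int64(635), np.int64(42), np.int64(44)), (288, np.int64(635), np.int64(35), np.int64(44)), (292, np.int64(635), np.int64(27), np.int64(45)), (296, np.int64(636), np.int64(19), np.int64(43)), (300, np.int64(636), np.int64(12), np.int64(45)), (304, np.int64(636), np.int64(4), np.int64(43)), (308, np.int64(631), np.int64(-4), np.int64(119)), (312, np.int64(636), np.int64(-11), np.int64(44))]
```

View pics/s8_c.png

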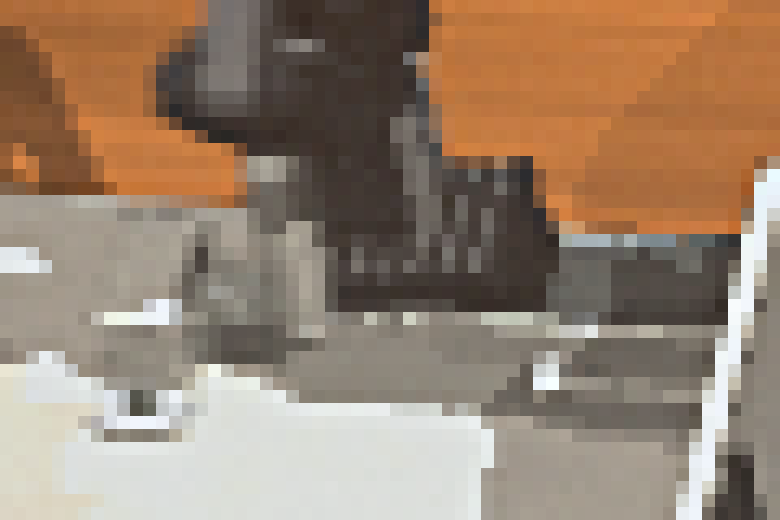

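View pics/w8.png

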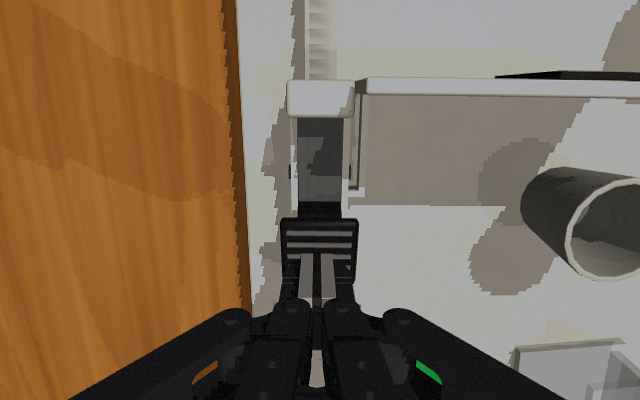

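The finger is still at z 83.6, so the paddle is fully down and the pawl is clear. The force sits steady at 12.5 N with no motion. The jaw is about 30 mm short of the cup and nothing else touches.

At the start the jaw stood about 46 mm from the house, so slide ≈ 37 mm. Adding about 113 mm of travel gives ≈ 150 mm, which fits the firm end. One gentle push will confirm it.

Emit:
play_rows:
  slide:
    - [-0.5,0,0.2]
    - [-1,0,0.2]
    - [-1,0,0.2]
  turn: [0,0,0]
  fingers: [0,0,0]

```text
clock: 8.07
eef_pos: [545.3, -196.9, 83.8]
tool_rot: [-3.133, -0.019, 1.583]
force: [-2.3, 2.4, 9.5]
width: 0.2
```

Emit:
play_rows:
  slide:
    - [-2,0,0.3]
    - [-4,0,0.3]
    - [-5,0,0.3]
    - [-5,0,0.3]
  turn: [0,0,0,0]
  fingers: [0,0,0,0]

```text
clock: 8.57
eef_pos: [545.3, -197.4, 83.9]
tool_rot: [-3.132, -0.025, 1.585]
force: [-2.4, 5.9, 12.4]
width: -0.0
```

It stops firm at the same place (y ≈ -197.5). Now I'll lift straight up with a slight push held on, then clear.

Emit:
play_rows:
  slide:
    - [-1.5,0,-3]
    - [-1.5,0,-7]
    - [-1,0,-11]
    - [0,0,-15]
    - [2,0,-19]
  turn: [0,0,0,0,0]
  fingers: [0,0,0,0,0]

```text
clock: 9.2
eef_pos: [545.5, -196.9, 103.3]
tool_rot: [-3.132, -0.024, 1.584]
force: [0.3, 0.5, 0.3]
width: 0.1
```

Emit:
play_rows:
  slide:
    - [4,0,-15]
    - [4,0,-40]
    - [4,0,-70]
    - [4,0,-100]
    - [4,0,-130]
  turn: [0,0,0,0,0]
  fingers: [0,0,0,0,0]

```text
clock: 9.82
eef_pos: [546.8, -196.6, 235.6]
tool_rot: [-3.134, -0.023, 1.584]
force: [1.2, -0.3, -0.2]
width: 0.2
```

Run:
```python
from h import *
from cell import ctrl,vision
s=ctrl.read_state(); print(s['eef_pos'],s['force'])
p=vision.camera_params('wrist')
im,d=vision.get_image('wrist'); cv2.imwrite('pics/w9.png',im)
for v in range(150,300,6): print(v,atd(p,316,v,d[v,316]).round(1))
im,d=vision.get_image('scene'); cv2.imwrite('pics/s9.png',im); cv2.imwrite('pics/s9_c.png',cv2.resize(im[140:200,205:305],None,fx=8,fy=8,interpolation=cv2.INTER_NEAREST))
```

```text
[ 546.79942286 -196.55159231  235.6367723 ] [ 1.22252411 -0.33191588 -0.23500467]
150 [ 544.8 -166.2   82.3]
156 [ 544.9 -170.1   89.1]
162 [ 544.9 -175.    89.4]
168 [ 545.  -179.9   90.2]
174 [ 545.  -185.2   88.9]
180 [ 545.1 -190.1   89.9]
186 [ 545.2 -195.5   89.2]
192 [ 545.2 -201.    88.3]
198 [ 545.2 -209.    79.1]
204 [ 545.4 -209.    96.6]
210 [ 545.5 -210.   109.4]
216 [ 545.6 -214.5  111. ]
222 [ 545.4 -238.7   59.9]
228 [ 545.5 -242.1   66.7]
234 [ 545.6 -248.5   66. ]
240 [ 545.7 -254.5   66.3]
246 [ 545.7 -269.9   45.9]
252 [ 545.8 -277.    45.1]
258 [ 546.4 -185.7  244.8]
264 [ 546.5 -186.5  248.6]
270 [ 546.5 -185.8  255. ]
276 [ 546.5 -186.5  258.6]
282 [ 546.6 -185.8  264.2]
288 [ 546.6 -186.5  267.2]
294 [ 546.7 -185.9  272.1]
```

View pics/s9_c.png

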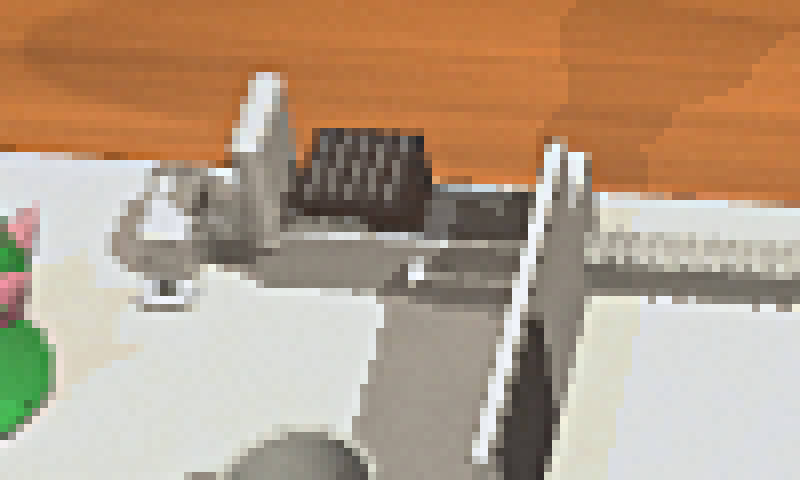

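View pics/w9.png

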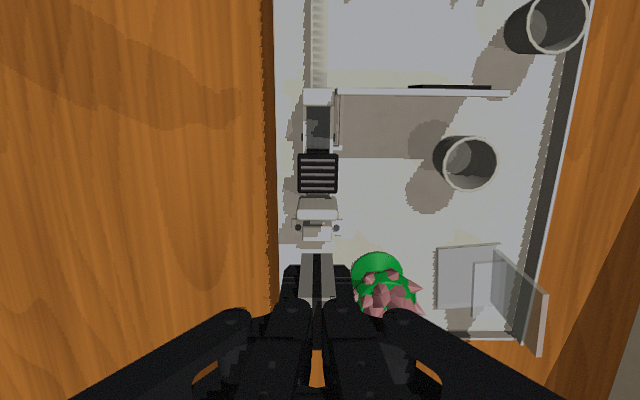

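The paddle is up and level at z 89, the thumb-rest face is now at y ≈ -209, and the cups and lotus look in place. The jaw stands well clear of the cup. I'll check more closely what fills the gap to the end block, and whether any object moved.

Run:
```python
from h import *
im=cv2.imread('pics/w9.png'); cv2.imwrite('pics/w9_c.png',cv2.resize(im[185:250,275:360],None,fx=9,fy=9,interpolation=cv2.INTER_CUBIC))
a=cv2.imread('pics/scene0.png'); b=cv2.imread('pics/s9.png')
df=cv2.absdiff(a,b).max(2); df=(df>40).astype(np.uint8)*255
o=b.copy(); o[df>0]=(0,0,255); cv2.imwrite('pics/diff.png',o)
```

```text
(no output)
```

View pics/w9_c.png

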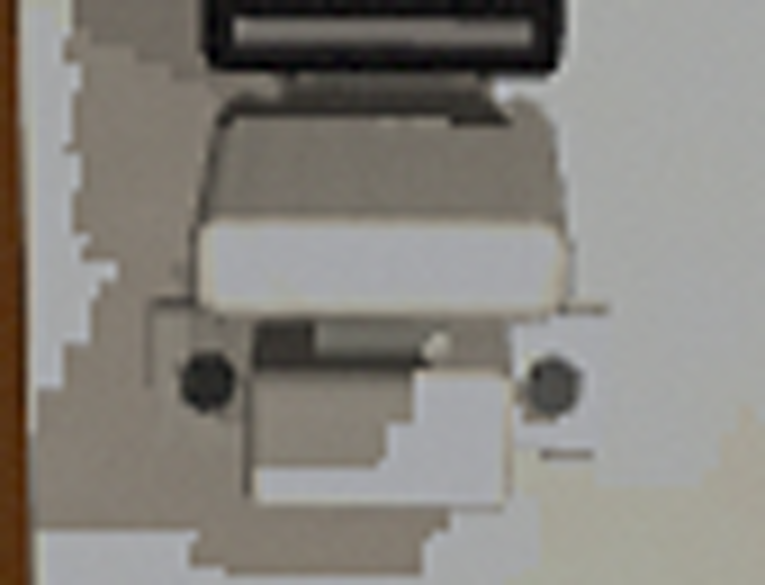

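View pics/diff.png

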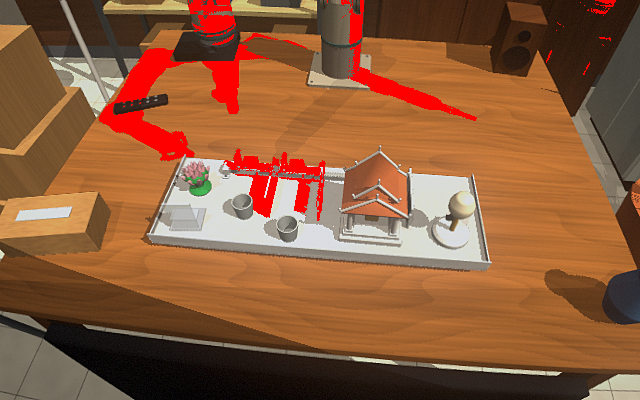

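Run:
```python
from cell import ctrl
s=ctrl.read_state(); print(s['clock'],s['eef_pos'],s['force'])
print(ctrl.finish_job())
```

```text
9.925 [ 548.86586611 -197.66553178  237.90576047] [ 0.52091871 -0.48148076 -0.16105376]
the job is handed in; nothing more can be done
None
```

I handed the job in at about 9.9 s. I pressed the paddle fully down with the shut fingertips and kept it down while pushing the stop back about 113 mm. I then lifted straight off and moved clear.

**What the last checks showed:**
- **Release:** the stop slid with only 1–2.5 N of push along the bar, so the ratchet was clear and not forced. The paddle is up and level again at 89 mm.
- **End position:** the stop came up firm twice at the same place, with about 20 N of push at first contact and 6 N on the second push. It did not move when I let go.
- **Other objects:** comparing the scene pictures from before and after shows no movement of the house, cups, lotus or stand. The jaw stayed about 30 mm from the nearer cup. The robot is touching nothing.

**What disagreed:** about 20 mm of bar is still visible between the thumb rest and the end block, where I had expected them to meet. I took the firm stop as the true end because the paddle was fully down and nothing else was in the way. The starting jaw-to-house gap (about 46 mm) also suggests the stop began near 37 mm, which puts the end at about 150 mm. I did not measure the 150 mm directly. The wrist camera put the travel about 5 mm longer than the fingertip reading, probably because of a slight tool tilt.

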